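# Take the tape holder down from the hanging rack

### The arm

A 7-joint arm with a two-finger parallel gripper is mounted at the origin on the work surface; the furniture and walls round the work are solid. World frame = base frame: x ahead of the robot, y to its left, z up, the work surface at z = 0. Lengths are in m, angles in rad, forces in N, time in s.
With the tool pointing down it reaches from about 0.4 to 0.875 m from the base axis. Payload 6.5 kg.
Tool frame: the origin (TCP) lies midway between the tips of the shut fingers; the grasp point (between the pads) lies 19 mm behind it; z points along the fingers, y is the line along which they close (so a half turn about z gives the same grasp; the last joint's range is limited). The gripper opens to 88 mm and grips with 3 to 60 N. Pads are 18 mm wide; open, the fingers measure 123 mm over their backs; the gripper's body (75 mm by 187 mm) begins 45 mm behind the grasp point.
Start: joints at [-1.177, 0.536, -0.004, 1.538, 0.003, 1.067, -0.071], TCP at [0.288, 0.582, 0.239] pointing down, gripper open.
Joint ranges: [-2.7, 2.7], [-0.37, 2.16], [-1.27, 1.26], [0.24, 2.4], [-1.31, 4.45], [0.19, 1.91], [-2.76, 2.76]. Speed limits (rad/s): [2.39, 2.39, 3.14, 3.14, 3.14, 3.14, 3.14].

### API

Orientations are given as a rotation vector (axis times angle).
In Python, from workcell import env, eyes gives the robot as it stands.
- The arm moves only by the tool step_arm, never from a script. Its argument "motion" is a list of rows, each an object of numbers: "fingers": the opening, from 0 (shut) to 1 (fully open); "tx", "ty", "tz": the shift along the tool's x, y, z in mm; "rx", "ry", "rz": the turn, a rotation vector about the tool's x, y, z in rad. In form: [{"fingers": .., "tx": .., "ty": .., "tz": .., "rx": .., "ry": .., "rz": ..}, ...]. A call has 1 to 10 rows; each row shifts and turns the commanded pose from where the row before left it, along the tool's axes as they then stand; what a row does not reach is not made up. A row lasts 1/8 s, in which the tool goes at most 62.5 mm and 10.7 degrees, less where a joint would pass 70% of its speed; a pose out of reach is approached as far as the arm can. A call with a gripper value outside its range is refused whole. The fingers move at their own pace and stop on an object; "grip_force" is the grip in N (left out, the last holds). Time passes only in rows, so rows that do not move let the fingers close. It gives the time, the measured TCP pose, the force, the opening and the grip force at its end, in the units of the state.
- env.read_state(): the state, without advancing time (a new reading comes with each control period).
- eyes.read_camera(name): name is "scene" or "side" or "wrist"; returns the picture (384x512x3 uint8, red, green, blue); there is no depth.
- eyes.camera_params(name): a dict with "mtx" (3x3 intrinsics, pixels), "pose" (4x4, takes a point from camera to world coordinates). Camera axes: x right, y down, z forward; pixel columns grow to the right and rows downward; lengths in m; the calibration is good to about 2 mm. A picture is of the moment at which its call begins: read the wrist's pose just before it. camera_params takes no time and is no camera call; for the wrist camera it gives the pose at the moment of the call.
- env.job_done(): hands the job in; it is judged then, once.
The state is a dict: "time": time; "joint_positions": joint angles; "qvel": joint speeds; "tau": joint torques, N m; "tool_pos": TCP position; "tcp_rot": TCP orientation; "contact_force": force on the tool from outside, world axes, zero at the start; "wrist_torque": the same for the moment, N m; "gripper_width": finger opening in m; "grip_force": force on a finger pad.
Only numpy, scipy, OpenCV 4.12 (cv2) and the standard library are available. Lean on these libraries where they do the work, as an engineer would, in place of code of your own. Each camera call takes 0.05 s, during which the arm holds its last target. There are 200 camera calls.

### The job

Pack up the red tape holder that hangs by its keyholes on the rack. First lift the yellow roll straight up off its spindle and lay it flat in the grey tray; then slide the holder up so that the studs come to the wide ends of its keyholes, bring it off the rack and stand it upright on its foot in the same tray, setting both things down rather than dropping them. Leave the two sample plaques hanging where they are and do not shift the three glaze jars, one of which already stands in the tray.

Things in the scene. Friction and masses are not known exactly. Their poses are not given: they have to be found in the camera images.
- rack: Fixed low hanging rack: plywood panel 300 mm wide, 14 mm thick, top edge 160 mm above the table, on a steel base 12 mm high (x = -20 to +100 mm). Origin on the table; the panel's upright front face is the plane x = +45 mm of its frame and looks to -x; y runs along the panel. Three hanging places at y = -100, 0 and +100 mm.
- rack_studs (a point): Middle of the rack's line of studs, on the panel's front face, 140 mm above the table. Each hanging place has two steel headed studs standing out to -x, 22 mm either side of its middle: neck 6 mm across, head 14 mm across and 4 mm thick, 6.5 mm clear between panel and head.
- holder: Loose red tape holder, about 0.28 kg, hung at one of the rack's places. Back plate 76 wide, 105 high, 5 thick; at its lower edge a foot flange 76 wide, 5 thick, runs 90 mm forward to a 14 mm high dark weight bar, so it can stand alone; at the top a 24 mm wide arm carries the spindle. Origin: middle of the lower edge of the plate's rear face, 60 mm above the table when hung; x into the panel, y along it, z up.
- keyhole_left (a point): Centre of the wide end (21 mm across) of the left keyhole in the holder's plate, 56 mm above its lower edge, y = +22 mm. From it a 9 mm slot runs up, its top end 27 mm above this point; hung, the stud neck bears there. With the holder raised 24 mm (20 to 27) the stud heads lie in the wide ends and it comes off forward (-x of the rack) within 14 mm.
- keyhole_right (a point): The same for the right keyhole, y = -22 mm.
- spindle_top (a point): Centre of the top end of the holder's upright black spindle, which is 18 mm square (sides parallel to the holder's x and y), 48 mm high, its axis 45 mm in front of the plate's rear face. Once the roll is off, grip the holder here: it balances under the spindle. It rises from a seat disc 36 mm across, 48 mm below this point.
- holder_foot (a point): Centre of the underside of the holder's foot (90 x 76 mm), 153 mm straight below spindle_top. The holder stands steadily on it.
- roll: Loose yellow roll of tape, 60 mm across, 36 mm high, through hole 28 mm across, about 0.1 kg. Origin: centre of its underside, z its axis. At the start it sits over the spindle on the seat disc; the spindle stands 12 mm out of it.
- tray: Fixed shallow grey tray, 230 mm along its x by 290 mm along its y outside, walls 5 mm thick, rim 12 mm above the table, floor 4 mm above the table. Origin on the table under its centre.
- plaque_blue: Loose light wooden sample plaque with a blue glazed strip, hanging at another place of the rack: plate 76 mm wide, 98 mm high, 5 mm thick, hung by two keyholes. Origin: middle of the lower edge of its rear face.
- plaque_green: The same with a green strip, at the remaining place.
- jar_celadon: Loose green glaze jar with black lid standing in the tray, 65 mm across, 62 mm high, origin at the centre of its underside.
- jar_cobalt: Loose blue glaze jar with black lid on the table in front of the rack, 62 mm across, 75 mm high, origin at the centre of its underside.
- jar_iron: Loose dark brown glaze jar with red lid on the table in front of the rack, 54 mm across, 70 mm high, origin at the centre of its underside.
Not all that is in view belongs to the job. What is shaped like the roll but orange is not meant.

How it is judged:
On the way, in this order (a step that is already met when the one before it is completed fails the run):
1. the roll lies flat in the tray, let go, while the holder still hangs on its studs (x of roll in the frame of tray between -0.085 and 0.085 m and y of roll in the frame of tray between -0.115 and 0.115 m and ((angle between roll's own z axis and vertical below 0.06 rad and z of roll in the frame of tray between -0.002 and 0.01 m) or (angle between roll's own z axis and vertical above 3.08 rad and z of roll in the frame of tray between 0.03 and 0.046 m)) and contact force between the fingers and roll below 0.1 N and distance of holder from where it was at the start of the episode below 0.012 m), for 0.2 s.
2. the holder is slid up along its keyholes against the panel, by more than 15 mm (x of holder in the frame of rack between 0.033 and 0.05 m and z of holder in the frame of rack between 0.075 and 0.1 m), for 0.02 s.
At the end, for the whole second after the job is handed in: The roll lies flat (either way up, within 0.06 rad) on the tray floor and the holder stands on its foot there (upright within 0.05 rad), both wholly inside the rim, let go and at rest; both plaques are within 12 mm and the three jars within 20 mm of where they were (x of roll in the frame of tray between -0.085 and 0.085 m and y of roll in the frame of tray between -0.115 and 0.115 m and ((angle between roll's own z axis and vertical below 0.06 rad and z of roll in the frame of tray between -0.002 and 0.01 m) or (angle between roll's own z axis and vertical above 3.08 rad and z of roll in the frame of tray between 0.03 and 0.046 m)) and contact force between the fingers and roll below 0.1 N and x of holder_foot in the frame of tray between -0.085 and 0.085 m and y of holder_foot in the frame of tray between -0.113 and 0.113 m and z of holder_foot in the frame of tray between -0.002 and 0.008 m and angle between holder's own z axis and vertical below 0.05 rad and contact force between the fingers and holder below 0.1 N and linear speed of each of holder, roll below 0.02 m/s and distance of each of plaque_blue, plaque_green from where it was at the start of the episode below 0.012 m and distance of each of jar_celadon, jar_cobalt, jar_iron from where it was at the start of the episode below 0.02 m); the robot touches nothing.
It fails at once if the roll is let go in the air, more than 45 mm above the tray floor (contact force between the fingers and roll below 0.02 N and distance of roll from where it was at the start of the episode above 0.07 m and height (world z) of roll above 0.05 m).
It fails at once if the holder is let go in the air, more than 35 mm above the tray floor (contact force between the fingers and holder below 0.02 N and distance of holder from where it was at the start of the episode above 0.06 m and height (world z) of holder_foot above 0.039 m).
It fails at once if a sample plaque is shifted on the rack or knocked off (moved more than 25 mm) (distance of any of plaque_blue, plaque_green from where it was at the start of the episode above 0.025 m).
It fails at once if a jar is shoved (more than 30 mm) or tipped (distance of any of jar_celadon, jar_cobalt, jar_iron from where it was at the start of the episode above 0.03 m or angle between any of jar_celadon, jar_cobalt, jar_iron's own z axis and vertical above 0.5 rad).
It also fails if it takes over 67 s, if anything falls off the work surface, if the arm or the gripper's body presses on something with over 40 N, if the wrist force passes 120 N, or if a joint passes its speed limit or range.

## Working session

There is one attempt and no reset: what is moved stays moved. The work goes in short steps, Python scripts to look and compute and a tool call to move; the robot and the scene stay as the last step left them, time stands still between calls to the robot, and variables do not carry over. Pictures are saved under pics/ and viewed, at most 10 in all, crops included, and the job is handed in when it is done.

Besides the shell and the picture viewer there is one more tool, called after "Request:" as a command line: name --argument value ..., lists and objects as JSON in quotes. step_arm: Moves the arm, as the interface text tells. Its arguments: {"type":"object","properties":{"motion":{"type":"array"},"grip_force":{"type":"number"}},"required":["motion"]}

```bash
mkdir -p pics; python3 - <<'E'
from workcell import env, eyes
import cv2, numpy as np
s=env.read_state(); print({k:np.round(v,3).tolist() for k,v in s.items()})
for n in ("scene","side"):
    im=eyes.read_camera(n); cv2.imwrite(f"pics/{n}0.png",im[:,:,::-1]); p=eyes.camera_params(n); print(n,np.round(p["mtx"],1).tolist(),np.round(p["pose"],3).tolist())
a=cv2.imread("pics/scene0.png");b=cv2.imread("pics/side0.png")
E
ls
```

```text
{'time': 0.0, 'joint_positions': [-1.177, 0.537, -0.004, 1.539, 0.003, 1.067, -0.071], 'qvel': [-0.001, -0.001, 0.0, 0.0, 0.0, 0.0, 0.002], 'tau': [-0.0, -57.097, 0.991, -25.159, -0.056, 0.018, 0.0], 'tool_pos': [0.288, 0.582, 0.238], 'tcp_rot': [-0.716, -3.059, 0.003], 'contact_force': [0.497, -1.422, -0.762], 'wrist_torque': [-0.042, 0.063, 0.013], 'grip_force': 0.0, 'gripper_width': 0.088}
scene [[491.3, 0.0, 259.8], [0.0, 491.3, 186.6], [0.0, 0.0, 1.0]] [[0.73, -0.491, 0.475, -0.24], [-0.683, -0.535, 0.497, -0.658], [0.011, -0.688, -0.726, 1.191], [0.0, 0.0, 0.0, 1.0]]
side [[380.2, 0.0, 254.2], [0.0, 380.2, 192.1], [0.0, 0.0, 1.0]] [[0.889, -0.229, 0.396, 0.002], [-0.457, -0.398, 0.795, -0.806], [-0.024, -0.888, -0.459, 0.645], [0.0, 0.0, 0.0, 1.0]]
pics
```

View pics/scene0.png

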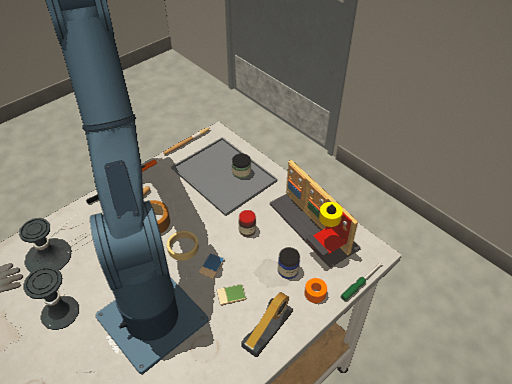

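View pics/side0.png

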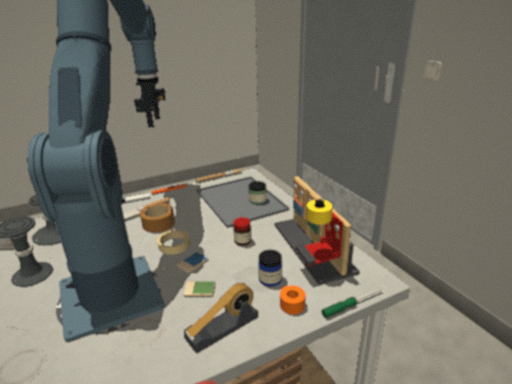

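The scene picture shows the yellow roll at (331,214) on the red holder, hung at the rack's near/right place. The orange ring at (316,290) lies on the table and is the decoy. The yellow one on the holder's spindle fits the description. The jars are at (241,165) in the tray, (247,222) brown with a red lid, and (289,262) blue. I'll confirm the roll in an enlarged crop.

```bash
cat > h.py <<'E'
import cv2, numpy as np
from workcell import env, eyes
def ray(p,uv):
    d=p["pose"][:3,:3]@np.linalg.inv(p["mtx"])@np.array([uv[0],uv[1],1.]); return p["pose"][:3,3],d
def cast(p,uv,z):
    o,d=ray(p,uv); return o+d*(z-o[2])/d[2]
def tri(ps,uvs):
    A=np.zeros((3,3));b=np.zeros(3)
    for p,uv in zip(ps,uvs):
        o,d=ray(p,uv); d=d/np.linalg.norm(d); M=np.eye(3)-np.outer(d,d); A+=M;b+=M@o
    x=np.linalg.solve(A,b)
    return x
def proj(p,X):
    T=np.linalg.inv(p["pose"]); c=T[:3,:3]@X+T[:3,3]; v=p["mtx"]@c; return v[:2]/v[2]
def mask(im,lo,hi):  # im RGB
    return cv2.inRange(cv2.cvtColor(im,cv2.COLOR_RGB2HSV),lo,hi)
E
python3 - <<'E'
from h import *
a=cv2.imread("pics/scene0.png");b=cv2.imread("pics/side0.png")
c=np.hstack([cv2.resize(a[145:275,165:365],(800,520),interpolation=cv2.INTER_CUBIC)]);cv2.imwrite("pics/crop_scene.png",c)
c=cv2.resize(b[165:295,195:365],(784,600),interpolation=cv2.INTER_CUBIC);cv2.imwrite("pics/crop_side.png",c)
for n,im in(("scene",a),("side",b)):
    rgb=im[:,:,::-1].copy()
    for nm,lo,hi in(("yellow",(27,150,120),(33,255,255)),("orange",(5,200,150),(15,255,255)),("red",(0,190,90),(4,255,255))):
        k,l,s,ce=cv2.connectedComponentsWithStats(mask(rgb,lo,hi))
        for i in range(1,k):
            if s[i,4]>40: print(n,nm,s[i].tolist(),ce[i].round(1))
E
```

```text
scene yellow [320, 202, 23, 17, 216] [330.8 210.2]
scene orange [306, 278, 21, 20, 77] [317.8 286.4]
scene red [240, 211, 15, 12, 150] [246.9 216.3]
scene red [341, 214, 10, 19, 58] [346.4 223.1]
scene red [313, 226, 34, 28, 423] [329.3 238.1]
side yellow [308, 201, 23, 11, 105] [319.1 206.4]
side orange [281, 287, 23, 27, 466] [292.2 298.8]
side red [333, 214, 9, 23, 53] [338.1 223.6]
side red [235, 218, 14, 12, 126] [241.5 223.3]
side red [306, 228, 35, 35, 463] [324.1 248. ]
```

View pics/crop_scene.png

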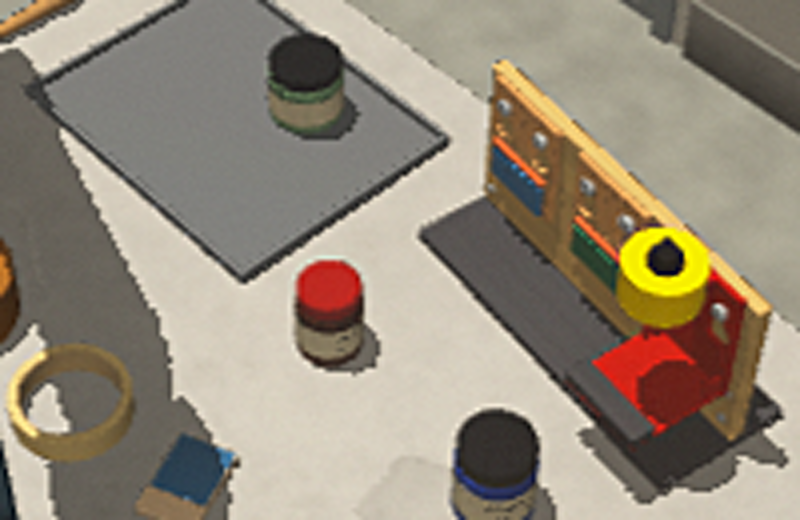

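View pics/crop_side.png

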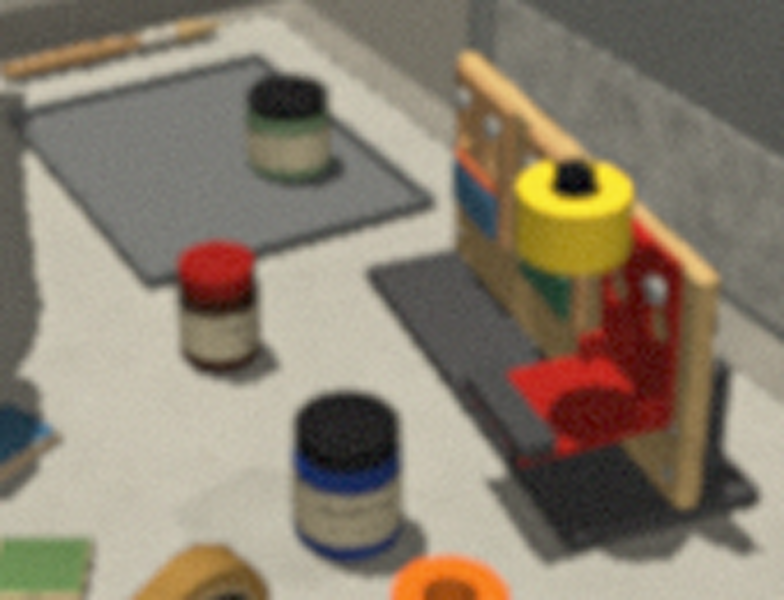

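The crops confirm it: the yellow roll is on the black spindle of the red holder, at the panel's near end. Both plaques hang beyond it. Next I compute the poses.

```bash
python3 - <<'E'
from h import *
P={n:eyes.camera_params(n) for n in("scene","side")}
S=lambda x,y:(165+(x+.5)/4-.5,145+(y+.5)/4-.5)
D=lambda x,y:(195+(x+.5)/4.612-.5,165+(y+.5)/4.615-.5)
ps=[P["scene"],P["side"]]
def t(nm,s,d,z):
    print(nm,tri(ps,[S(*s),D(*d)]).round(4),cast(P["scene"],S(*s),z).round(4),cast(P["side"],D(*d),z).round(4))
t("spindle top",(666,243),(576,168),.213)
t("roll top",(665,258),(575,187),.201)
t("panel front right",(752,311),(699,282),.16)
t("panel back right",(768,299),(715,276),.16)
t("panel front left",(491,70),(459,62),.16)
t("tray bottom",(243,280),(152,286),.012)
t("tray right",(448,140),(434,203),.012)
t("tray left",(30,90),(22,122),.012)
t("celadon lid",(306,62),(288,95),.062)
t("iron lid",(331,282),(218,262),.07)
t("cobalt lid",(498,438),(347,418),.075)
# tray by mask
im=cv2.imread("pics/scene0.png")
h=cv2.cvtColor(im,cv2.COLOR_BGR2HSV)
m=((h[...,1]<45)&(h[...,2]<135)&(h[...,2]>25)).astype(np.uint8)*255
k,l,s,c=cv2.connectedComponentsWithStats(m)
i=l[185,215]; print(s[i],h[185,215])
E
```

```text
spindle top [ 0.4978 -0.1625  0.2051] [ 0.4929 -0.1665  0.213 ] [ 0.4878 -0.1743  0.213 ]
roll top [ 0.4942 -0.1666  0.1966] [ 0.4913 -0.1689  0.201 ] [ 0.4888 -0.1731  0.201 ]
panel front right [ 0.5369 -0.2169  0.152 ] [ 0.5293 -0.22    0.16  ] [ 0.5301 -0.2262  0.16  ]
panel back right [ 0.5493 -0.2177  0.1535] [ 0.5455 -0.2206  0.16  ] [ 0.5408 -0.2257  0.16  ]
panel front left [0.5753 0.0724 0.1507] [0.5666 0.0658 0.16  ] [0.5661 0.0564 0.16  ]
tray bottom [0.3764 0.1411 0.0011] [0.3698 0.1335 0.012 ] [0.371  0.1254 0.012 ]
tray right [0.6023 0.1405 0.0029] [0.5955 0.1344 0.012 ] [0.5941 0.1272 0.012 ]
tray left [ 0.3882  0.4407 -0.0108] [0.3732 0.419  0.012 ] [0.3778 0.3993 0.012 ]
celadon lid [0.5375 0.246  0.0617] [0.5363 0.2456 0.062 ] [0.5382 0.2459 0.062 ]
iron lid [0.3877 0.0508 0.0666] [0.3867 0.0488 0.07  ] [0.3844 0.0453 0.07  ]
cobalt lid [ 0.3752 -0.1363  0.0727] [ 0.3745 -0.1373  0.075 ] [ 0.373  -0.1392  0.075 ]
[ 141  138  137  223 8556] [ 26  14 130]
```

```bash
cat >> h.py <<'E'
from scipy.spatial.transform import Rotation as R
def plan(tgt,yaw=None):
    "shift in tool axes mm to target TCP; rz needed so that tool y has heading yaw (deg), tool down"
    s=env.read_state(); r=R.from_rotvec(s["tcp_rot"]); d=r.inv().apply(np.array(tgt)-s["tool_pos"])*1000
    print("pos",np.round(s["tool_pos"],4),"shift mm",d.round(1),"len",np.linalg.norm(d).round())
    if yaw is not None:
        g=np.radians(yaw); ty=np.array([np.cos(g),np.sin(g),0]); tz=np.array([0,0,-1.])
        T=R.from_matrix(np.c_[np.cross(ty,tz),ty,tz]); print("turn",(r.inv()*T).as_rotvec().round(4))
E
python3 - <<'E'
from h import *
plan([.46,-.15,.36],82.6)
E
```

```text
pos [0.2882 0.582  0.238 ] shift mm [-478.8 -580.  -121.1] len 762.0
turn [-1.500e-03 -1.000e-04 -3.306e-01]
```

Request:
step_arm --motion '[{"tx": -30,"ty": -36,"tz": -25,"fingers": 1},{"tx": -30,"ty": -36,"tz": -25},{"tx": -30,"ty": -36,"tz": -25},{"tx": -30,"ty": -36,"tz": -25},{"tx": -30,"ty": -36,"tz": -20},{"tx": -30,"ty": -36},{"tx": -30,"ty": -36},{"tx": -30,"ty": -36},{"tx": -30,"ty": -36},{"tx": -30,"ty": -36}]'

```text
$.motion[0]: bad value
```

Request:
step_arm --motion '[{"tx": -30,"ty": -36},{"tx": -30,"ty": -36},{"tx": -30,"ty": -36},{"tx": -30,"ty": -36},{"tx": -30,"ty": -36},{"tx": -30,"ty": -36},{"rz": -0.165},{"rz": -0.165},{},{}]'

```text
$.motion[0]: bad value
```

```bash
python3 - <<'E'
from h import *
im=eyes.read_camera("wrist"); cv2.imwrite("pics/wrist1.png",im[:,:,::-1]); p=eyes.camera_params("wrist"); np.savez("w1.npz",**p); print(p["mtx"].round(1).tolist(),p["pose"].round(3).tolist())
plan([.49,-.17,.28],82.6)
E
```

```text
[[298.9, 0.0, 259.0], [0.0, 298.9, 186.8], [0.0, 0.0, 1.0]] [[0.445, 0.848, 0.287, 0.214], [0.896, -0.422, -0.142, 0.619], [-0.0, 0.32, -0.947, 0.384], [0.0, 0.0, 0.0, 1.0]]
pos [0.2883 0.5821 0.2381] shift mm [-514.5 -584.5  -41.1] len 780.0
turn [-1.300e-03 -1.000e-04 -3.306e-01]
```

View pics/wrist1.png

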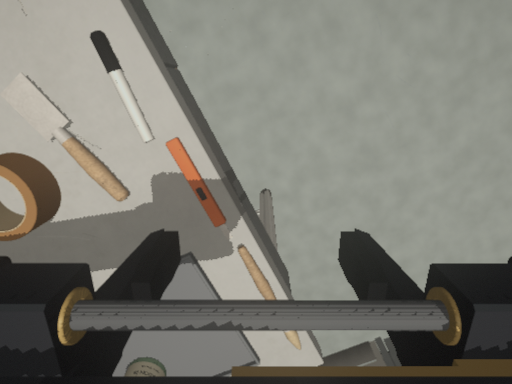

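The arm did not move, because every row needs all seven numbers. So this wrist picture only shows the table edge and clutter at the start pose, with the fingers at the bottom.

Request:
step_arm --motion '[{"fingers": 1,"tx": -30,"ty": -36,"tz": -25,"rx": 0,"ry": 0,"rz": 0},{"fingers": 1,"tx": -30,"ty": -36,"tz": -25,"rx": 0,"ry": 0,"rz": 0},{"fingers": 1,"tx": -30,"ty": -36,"tz": -25,"rx": 0,"ry": 0,"rz": 0},{"fingers": 1,"tx": -30,"ty": -36,"tz": -25,"rx": 0,"ry": 0,"rz": 0},{"fingers": 1,"tx": -30,"ty": -36,"tz": -20,"rx": 0,"ry": 0,"rz": 0},{"fingers": 1,"tx": -30,"ty": -36,"tz": 0,"rx": 0,"ry": 0,"rz": 0},{"fingers": 1,"tx": -30,"ty": -36,"tz": 0,"rx": 0,"ry": 0,"rz": 0},{"fingers": 1,"tx": -30,"ty": -36,"tz": 0,"rx": 0,"ry": 0,"rz": 0},{"fingers": 1,"tx": -30,"ty": -36,"tz": 0,"rx": 0,"ry": 0,"rz": 0},{"fingers": 1,"tx": -30,"ty": -36,"tz": 0,"rx": 0,"ry": 0,"rz": 0}]'

```text
time: 1.4
tool_pos: [0.3976, 0.1251, 0.3587]
tcp_rot: [0.716, 3.059, 0.0]
contact_force: [0.5, -0.2, 0.4]
gripper_width: 0.0883
grip_force: 0.0
```

Request:
step_arm --motion '[{"fingers": 1,"tx": -36,"ty": -34,"tz": 0,"rx": 0,"ry": 0,"rz": 0},{"fingers": 1,"tx": -36,"ty": -34,"tz": 0,"rx": 0,"ry": 0,"rz": 0},{"fingers": 1,"tx": -36,"ty": -34,"tz": 0,"rx": 0,"ry": 0,"rz": 0},{"fingers": 1,"tx": -36,"ty": -34,"tz": 0,"rx": 0,"ry": 0,"rz": 0},{"fingers": 1,"tx": -36,"ty": -34,"tz": 0,"rx": 0,"ry": 0,"rz": 0},{"fingers": 1,"tx": -34,"ty": -31,"tz": 0,"rx": 0,"ry": 0,"rz": 0},{"fingers": 1,"tx": 0,"ty": 0,"tz": 0,"rx": 0,"ry": 0,"rz": -0.165},{"fingers": 1,"tx": 0,"ty": 0,"tz": 0,"rx": 0,"ry": 0,"rz": -0.165},{"fingers": 1,"tx": 0,"ty": 0,"tz": 0,"rx": 0,"ry": 0,"rz": 0},{"fingers": 1,"tx": 0,"ty": 0,"tz": 0,"rx": 0,"ry": 0,"rz": 0}]'

```text
time: 2.65
tool_pos: [0.5, -0.1482, 0.3587]
tcp_rot: [-0.208, -3.135, -0.0]
contact_force: [-0.2, -0.8, 0.4]
gripper_width: 0.088
grip_force: 0.0
```

```bash
python3 - <<'E'
from h import *
p=eyes.camera_params("wrist"); im=eyes.read_camera("wrist"); cv2.imwrite("pics/wrist2.png",im[:,:,::-1]);  np.savez("w2.npz",**p)
plan([.49,-.17,.28],82.6); print(env.read_state()["joint_positions"])
for X in ([.49,-.17,.213],[.53,-.222,.16],[.5666,.062,.16]): print(proj(p,np.array(X)).round(1))
E
```

```text
pos [ 0.5001 -0.1482  0.3587] shift mm [  7.1 -22.9  78.7] len 82.0
turn [ 0.0001 -0.0001 -0.003 ]
[-0.24627373  0.21263161  0.53436122  1.74885313 -0.1151354   1.21131014
  1.75748067]
[235.8 165.6]
[202.1 191.6]
[436.1 190.1]
```

View pics/wrist2.png

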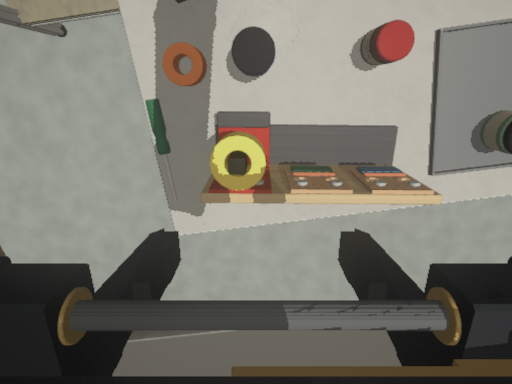

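The wrist picture shows the yellow roll at (239,161) with the spindle inside it. The panel's top edge runs almost level from (203,196) to (437,197), and the holder and plaques are on its front. Jars are at (253,52), (390,42) and (502,130). I'll measure from this view.

```bash
python3 - <<'E'
from h import *
im=cv2.imread("pics/wrist2.png")[:,:,::-1].copy(); f=np.load("w2.npz"); p={k:f[k] for k in f}
m=mask(im,(25,130,60),(34,255,255)); k,l,s,c=cv2.connectedComponentsWithStats(m); i=1+s[1:,4].argmax(); print("yellow",s[i])
mm=(l==i).astype(np.uint8); ct=max(cv2.findContours(mm,cv2.RETR_EXTERNAL,cv2.CHAIN_APPROX_NONE)[0],key=cv2.contourArea); e=cv2.fitEllipse(ct); print("ell",e)
print("roll top c",cast(p,e[0],.201).round(4))
c=cv2.resize(im[130:215,195:295],(800,680)[0:2] if 0 else (700,595),interpolation=cv2.INTER_CUBIC)
cv2.imwrite("pics/crop_w2.png",c[:,:,::-1])
# spindle: dark blob inside the roll hole with front top
g=cv2.cvtColor(im,cv2.COLOR_RGB2GRAY); print(g[145:180:1,222:256:2])
# panel top edge rows: bottom of wood band per column
w=mask(im,(10,80,110),(24,255,255))
pts=[]
for x in range(212,430,6):
    r=np.where(w[185:210,x])[0]+185
    if len(r): pts.append((x,r.min(),r.max()))
pts=np.array(pts); 
a=np.polyfit(pts[:,0],pts[:,2]+.5,1); print(a, pts[::6].tolist())
A=cast(p,(210,np.polyval(a,210)),.16);B=cast(p,(430,np.polyval(a,430)),.16); print("back edge",A.round(4),B.round(4),"heading",np.degrees(np.arctan2(B[1]-A[1],B[0]-A[0])))
E
```

```text
yellow [245 161  16  15  32]
ell ((247.6301727294922, 174.22528076171875), (17.28009605407715, 50.170326232910156), 145.82293701171875)
roll top c [ 0.504  -0.1604  0.201 ]
[[203 203 203 203 203 203 203 203 203 203 203 203 204 204 204 204 204]
 [203 202 203 203 203 203 203 203 203 203 203 203 203 204 204 204 204]
 [203 202 202 203 203 202 203 202 202 203 203 203 203 204 204 204 204]
 [202 202 202 203 203 202 202 202 202 202 202 203 203 203 204 204 203]
 [203 202 202 202 202 202 201 200 200 201 202 202 203 203 204 204 204]
 [202 202 202 202 202 192 164 143 141 160 194 202 203 203 203 203 204]
 [202 202 202 202 194 140  91  62  58  87 136 194 201 203 203 203 203]
 [202 202 202 201 147  71  52  52  52  54  61 136 195 202 203 203 203]
 [202 203 202 181  84  51  52  51  53  52  52  62 164 201 202 203 203]
 [202 203 201 131  62  51  52  52  51  51  53  53 100 195 202 202 203]
 [202 202 183  85  56  51  51  51  52  53  52  53  52 164 202 203 203]
 [202 202 154  74  51  51  52  52  52  51  52  53  53 125 201 203 203]
 [202 201 114  69  53  54  53  54  54  52  54  53  52  89 189 202 203]
 [20
[... 1094 characters left out ...]
  60  62  60  60 135 198 203 203 165]
 [178 166 167 155  97  80  82  83  83  69  69  85 155 165 166 166 137]
 [154 138 138 138 131 113 100 100 101  97  99 125 145 138 137 138 137]
 [138 138 137 138 139 135 127 118 112 121 129 138 138 137 138 138 137]
 [137 138 138 138 138 139 138 136 134 136 139 139 138 138 138 137 137]
 [138 138 138 138 138 137 138 139 139 138 138 138 138 138 138 137 137]
 [137 137 138 138 138 138 138 138 138 138 137 137 138 138 138 137 138]]
[3.31910858e-03 1.99573020e+02] [[212, 193, 201], [248, 185, 202], [284, 185, 202], [320, 185, 194], [356, 185, 195], [392, 185, 203], [428, 188, 203]]
back edge [ 0.5425 -0.2146  0.16  ] [0.5801 0.0553 0.16  ] heading 82.0742667754502
```

View pics/crop_w2.png

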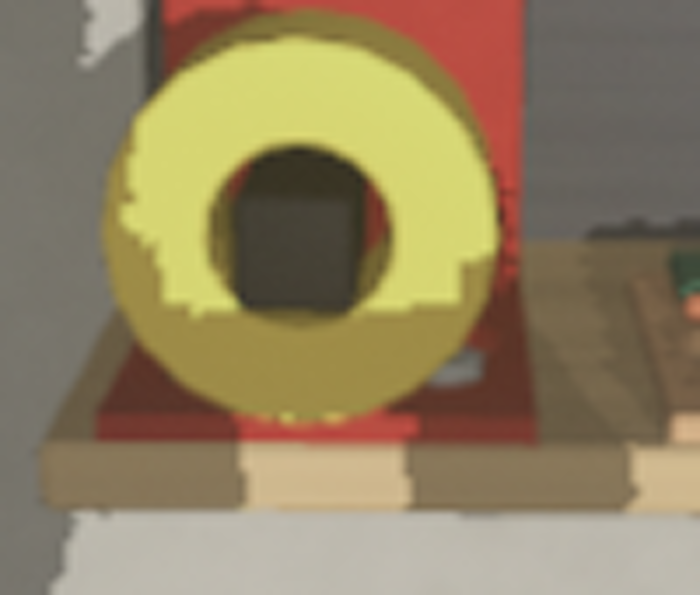

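```bash
python3 - <<'E'
from h import *
im=cv2.imread("pics/wrist2.png"); f=np.load("w2.npz"); p={k:f[k] for k in f}
sat=cv2.cvtColor(im,cv2.COLOR_BGR2HSV)[...,1].astype(float)
pts=[]
for x in range(215,430,3):
    col=sat[194:212,x]; hi,lo=col[2:7].mean(),col[-4:].mean(); t=(hi+lo)/2
    j=np.where((col[:-1]>t)&(col[1:]<=t))[0]
    if len(j): j=j[-1]; pts.append((x,194+j+(col[j]-t)/(col[j]-col[j+1])))
pts=np.array(pts); a=np.polyfit(pts[:,0],pts[:,1],1); r=pts[:,1]-np.polyval(a,pts[:,0]); g=abs(r)<1; a=np.polyfit(*pts[g].T,1); print(a,g.mean(),r.std())
A=cast(p,(210,np.polyval(a,210)),.16);B=cast(p,(430,np.polyval(a,430)),.16); h=np.arctan2(B[1]-A[1],B[0]-A[0]); print("back",A.round(4),B.round(4),np.degrees(h))
ex=np.array([np.sin(h),-np.cos(h)])
sp=cast(p,(237.8,166.4),.213); ro=cast(p,(238.6,162.7),.201); print("spindle",sp.round(4),"roll",ro.round(4))
print("spindle->panel front", (A[:2]-sp[:2])@ex-.014,"want .045")
L=cast(p,(202.0,198),.16); Rr=cast(p,(438,198.5),.16); print("panel len",np.linalg.norm(L-Rr), "spindle from left end",(sp[:2]-L[:2])@np.array([np.cos(h),np.sin(h)]))
# spindle side lines size
print(np.linalg.norm(cast(p,(228.9,166),.213)-cast(p,(246.7,166),.213)),np.linalg.norm(cast(p,(238,158.3),.213)-cast(p,(238,174.6),.213)))
# tray edges in the scene picture
E
```

```text
[8.51270564e-03 2.00519330e+02] 1.0 0.13244085813200138
back [ 0.5452 -0.2151  0.16  ] [0.5844 0.0555 0.16  ] 81.75313236659609
spindle [ 0.4911 -0.1681  0.213 ] roll [ 0.4903 -0.168   0.201 ]
spindle->panel front 0.046250346749471254 want .045
panel len 0.2914571060010432 spindle from left end 0.04833063561771907
0.017923141849522713 0.016950524534793468
```

```bash
python3 - <<'E'
from h import *
plan([.491,-.168,.172],82.0)
E
```

```text
pos [ 0.5001 -0.1482  0.3587] shift mm [  6.4 -20.8 186.7] len 188.0
turn [ 0.0001 -0.0001  0.0075]
```

Request:
step_arm --motion '[{"fingers": 1,"tx": 6.4,"ty": -20.8,"tz": 0,"rx": 0,"ry": 0,"rz": 0.0075},{"fingers": 1,"tx": 0,"ty": 0,"tz": 40,"rx": 0,"ry": 0,"rz": 0},{"fingers": 1,"tx": 0,"ty": 0,"tz": 40,"rx": 0,"ry": 0,"rz": 0},{"fingers": 1,"tx": 0,"ty": 0,"tz": 30,"rx": 0,"ry": 0,"rz": 0},{"fingers": 1,"tx": 0,"ty": 0,"tz": 30,"rx": 0,"ry": 0,"rz": 0},{"fingers": 1,"tx": 0,"ty": 0,"tz": 25,"rx": 0,"ry": 0,"rz": 0},{"fingers": 1,"tx": 0,"ty": 0,"tz": 21.7,"rx": 0,"ry": 0,"rz": 0},{"fingers": 1,"tx": 0,"ty": 0,"tz": 0,"rx": 0,"ry": 0,"rz": 0}]'

```text
time: 3.7
tool_pos: [0.4895, -0.1692, 0.1711]
tcp_rot: [-0.218, -3.131, 0.001]
contact_force: [-1.3, 0.5, 0.4]
gripper_width: 0.0879
grip_force: 0.0
```

Request:
step_arm --motion '[{"fingers": 0.5,"tx": 0,"ty": 0,"tz": 0,"rx": 0,"ry": 0,"rz": 0},{"fingers": 0.5,"tx": 0,"ty": 0,"tz": 0,"rx": 0,"ry": 0,"rz": 0},{"fingers": 0.5,"tx": 0,"ty": 0,"tz": 0,"rx": 0,"ry": 0,"rz": 0},{"fingers": 0.5,"tx": 0,"ty": 0,"tz": 0,"rx": 0,"ry": 0,"rz": 0},{"fingers": 0.5,"tx": 0,"ty": 0,"tz": 0,"rx": 0,"ry": 0,"rz": 0},{"fingers": 0.5,"tx": 0,"ty": 0,"tz": 0,"rx": 0,"ry": 0,"rz": 0}]' --grip_force 12

```text
time: 4.45
tool_pos: [0.4915, -0.1684, 0.1727]
tcp_rot: [0.215, 3.133, -0.0]
contact_force: [-1.5, -0.2, 6.0]
gripper_width: 0.0602
grip_force: 12.0
```

Request:
step_arm --motion '[{"fingers": 0.5,"tx": 0,"ty": 0,"tz": -5,"rx": 0,"ry": 0,"rz": 0},{"fingers": 0.5,"tx": 0,"ty": 0,"tz": -10,"rx": 0,"ry": 0,"rz": 0},{"fingers": 0.5,"tx": 0,"ty": 0,"tz": -15,"rx": 0,"ry": 0,"rz": 0},{"fingers": 0.5,"tx": 0,"ty": 0,"tz": -15,"rx": 0,"ry": 0,"rz": 0},{"fingers": 0.5,"tx": 0,"ty": 0,"tz": -20,"rx": 0,"ry": 0,"rz": 0},{"fingers": 0.5,"tx": 0,"ty": 0,"tz": -20,"rx": 0,"ry": 0,"rz": 0},{"fingers": 0.5,"tx": 0,"ty": 0,"tz": 0,"rx": 0,"ry": 0,"rz": 0}]'

```text
time: 5.32
tool_pos: [0.4922, -0.1684, 0.2589]
tcp_rot: [0.215, 3.13, -0.0]
contact_force: [0.4, 0.3, -1.4]
gripper_width: 0.0607
grip_force: 12.0
```

```bash
python3 - <<'E'
from h import *
im=eyes.read_camera("scene"); cv2.imwrite("pics/scene1.png",im[:,:,::-1]); b=eyes.read_camera("side"); cv2.imwrite("pics/side1.png",b[:,:,::-1])
cv2.imwrite("pics/lift.png",np.hstack([cv2.resize(im[100:300,130:370],(480,400)),cv2.resize(b[120:320,220:380],(320,400))])[:,:,::-1])
plan([.43,.20,.27],90)
# tray in old scene picture: dark rim outer quad
s=cv2.imread("pics/scene0.png"); p=eyes.camera_params("scene")
h=cv2.cvtColor(s,cv2.COLOR_BGR2HSV); q=h[205,150:260,2]; print(q.tolist()); print(h[150:215,225,2].tolist())
E
```

```text
pos [ 0.491 -0.168  0.257] shift mm [110.7 356.2 -12.9] len 373.0
turn [ 0.0002  0.0002 -0.1371]
[62, 78, 108, 111, 108, 107, 105, 108, 111, 136, 154, 190, 200, 199, 122, 78, 99, 103, 103, 105, 101, 101, 102, 104, 101, 102, 102, 102, 101, 99, 101, 104, 103, 102, 100, 100, 103, 104, 102, 101, 101, 103, 96, 106, 204, 217, 213, 211, 209, 208, 209, 210, 208, 209, 210, 209, 209, 215, 213, 212, 220, 223, 226, 134, 53, 82, 135, 120, 125, 131, 131, 132, 130, 129, 130, 130, 131, 131, 130, 133, 129, 129, 129, 131, 134, 127, 139, 113, 72, 50, 60, 82, 198, 226, 223, 217, 216, 213, 213, 214, 212, 209, 210, 209, 207, 208, 206, 209, 209, 209]
[131, 130, 130, 130, 130, 129, 130, 132, 130, 128, 129, 129, 130, 130, 130, 129, 130, 131, 129, 129, 129, 128, 131, 129, 130, 128, 130, 130, 129, 128, 129, 128, 129, 131, 129, 130, 128, 130, 129, 131, 130, 128, 130, 129, 132, 132, 128, 128, 129, 130, 131, 127, 131, 130, 130, 130, 130, 130, 131, 132, 134, 125, 128, 118, 55]
```

View pics/lift.png

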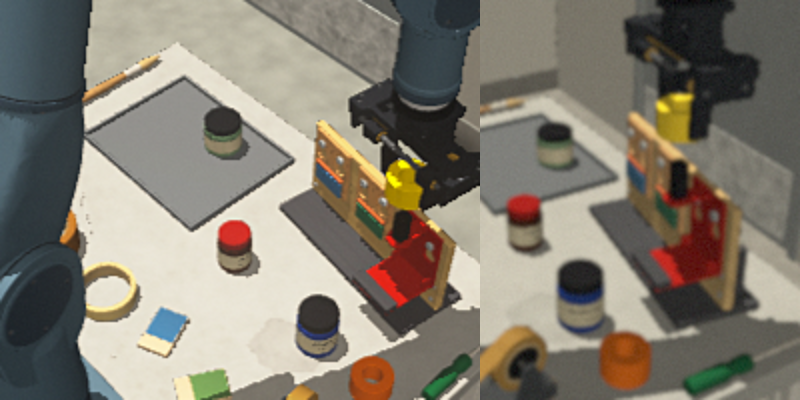

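The roll is in the gripper and the holder still hangs with its spindle free. Tray corners in this crop are (87,131), (192,228), (294,158) and (184,78).

```bash
python3 - <<'E'
from h import *
p=eyes.camera_params("scene")
im=cv2.imread("pics/scene1.png"); v=cv2.cvtColor(im,cv2.COLOR_BGR2HSV)
m=cv2.inRange(v,(0,0,20),(179,70,165)); m[:130]=0
k,l,s,c=cv2.connectedComponentsWithStats(cv2.morphologyEx(m,cv2.MORPH_OPEN,np.ones((3,3)))); i=l[185,215]
ct=max(cv2.findContours((l==i).astype(np.uint8),cv2.RETR_EXTERNAL,cv2.CHAIN_APPROX_NONE)[0],key=cv2.contourArea)
q=cv2.approxPolyDP(cv2.convexHull(ct),6,True)[:,0]; print(s[i],q.tolist())
W=[cast(p,(130+(x+.5)/2-.5,100+(y+.5)/2-.5),.012)[:2] for x,y in((87,131),(192,228),(294,158),(184,78))]; W=np.array(W)
print(W.round(4),"centre",W.mean(0),[np.linalg.norm(W[j]-W[(j+1)%4]).round(4) for j in range(4)])
for a,b in((0,1),(1,2),(2,3),(3,0)): d=W[b]-W[a]; print(np.degrees(np.arctan2(d[1],d[0])))
E
```

```text
[  107   130   170   233 13553] [[120, 130], [223, 139], [276, 178], [276, 294], [252, 331], [185, 362], [171, 355], [107, 176]]
[[0.3816 0.4239]
 [0.3729 0.1355]
 [0.5987 0.137 ]
 [0.5936 0.4176]] centre [0.48670196 0.27850707] [np.float64(0.2886), np.float64(0.2257), np.float64(0.2806), np.float64(0.2122)]
-91.70939533482733
0.4003349393190709
91.03286838776361
178.29077449761408
```

Request:
step_arm --motion '[{"fingers": 0.5,"tx": 8,"ty": 26,"tz": -8,"rx": 0,"ry": 0,"rz": 0},{"fingers": 0.5,"tx": 12,"ty": 40,"tz": 0,"rx": 0,"ry": 0,"rz": 0},{"fingers": 0.5,"tx": 13,"ty": 42,"tz": 0,"rx": 0,"ry": 0,"rz": 0},{"fingers": 0.5,"tx": 13,"ty": 42,"tz": 0,"rx": 0,"ry": 0,"rz": 0},{"fingers": 0.5,"tx": 13,"ty": 42,"tz": 0,"rx": 0,"ry": 0,"rz": 0},{"fingers": 0.5,"tx": 13,"ty": 42,"tz": 0,"rx": 0,"ry": 0,"rz": 0},{"fingers": 0.5,"tx": 13,"ty": 42,"tz": 0,"rx": 0,"ry": 0,"rz": 0},{"fingers": 0.5,"tx": 13,"ty": 42,"tz": 0,"rx": 0,"ry": 0,"rz": 0},{"fingers": 0.5,"tx": 8,"ty": 26,"tz": 0,"rx": 0,"ry": 0,"rz": 0},{"fingers": 0.5,"tx": 4,"ty": 12,"tz": 0,"rx": 0,"ry": 0,"rz": 0}]'

```text
time: 6.68
tool_pos: [0.43, 0.2008, 0.2642]
tcp_rot: [-0.212, -3.133, 0.001]
contact_force: [-0.5, 0.4, -1.0]
gripper_width: 0.0605
grip_force: 12.0
```

Request:
step_arm --motion '[{"fingers": 0.5,"tx": 0,"ty": 0,"tz": 35,"rx": 0,"ry": 0,"rz": 0},{"fingers": 0.5,"tx": 0,"ty": 0,"tz": 35,"rx": 0,"ry": 0,"rz": 0},{"fingers": 0.5,"tx": 0,"ty": 0,"tz": 35,"rx": 0,"ry": 0,"rz": 0},{"fingers": 0.5,"tx": 0,"ty": 0,"tz": 35,"rx": 0,"ry": 0,"rz": 0},{"fingers": 0.5,"tx": 0,"ty": 0,"tz": 35,"rx": 0,"ry": 0,"rz": 0},{"fingers": 0.5,"tx": 0,"ty": 0,"tz": 30,"rx": 0,"ry": 0,"rz": 0},{"fingers": 0.5,"tx": 0,"ty": 0,"tz": 20,"rx": 0,"ry": 0,"rz": 0},{"fingers": 0.5,"tx": 0,"ty": 0,"tz": 10,"rx": 0,"ry": 0,"rz": 0},{"fingers": 0.5,"tx": 0,"ty": 0,"tz": 5,"rx": 0,"ry": 0,"rz": 0},{"fingers": 0.5,"tx": 0,"ty": 0,"tz": 0,"rx": 0,"ry": 0,"rz": 0}]'

```text
time: 7.92
tool_pos: [0.4311, 0.1994, 0.0252]
tcp_rot: [0.216, 3.134, 0.0]
contact_force: [0.2, 0.3, -0.6]
gripper_width: 0.0602
grip_force: 12.0
```

Request:
step_arm --motion '[{"fingers": 0.5,"tx": 0,"ty": 0,"tz": 6,"rx": 0,"ry": 0,"rz": 0},{"fingers": 0.5,"tx": 0,"ty": 0,"tz": 4,"rx": 0,"ry": 0,"rz": 0},{"fingers": 0.5,"tx": 0,"ty": 0,"tz": 2,"rx": 0,"ry": 0,"rz": 0},{"fingers": 0.5,"tx": 0,"ty": 0,"tz": 0,"rx": 0,"ry": 0,"rz": 0}]'

```text
time: 8.43
tool_pos: [0.4309, 0.1996, 0.013]
tcp_rot: [-0.215, -3.134, 0.0]
contact_force: [-0.5, -0.0, -1.2]
gripper_width: 0.0606
grip_force: 12.0
```

Request:
step_arm --motion '[{"fingers": 0.5,"tx": 0,"ty": 0,"tz": 1,"rx": 0,"ry": 0,"rz": 0},{"fingers": 0.5,"tx": 0,"ty": 0,"tz": 1,"rx": 0,"ry": 0,"rz": 0},{"fingers": 0.5,"tx": 0,"ty": 0,"tz": 0,"rx": 0,"ry": 0,"rz": 0}]'

```text
time: 8.8
tool_pos: [0.4311, 0.1996, 0.012]
tcp_rot: [0.216, 3.134, 0.001]
contact_force: [-3.4, -1.7, 14.2]
gripper_width: 0.0605
grip_force: 12.0
```

Request:
step_arm --motion '[{"fingers": 0.82,"tx": 0,"ty": 0,"tz": 0,"rx": 0,"ry": 0,"rz": 0},{"fingers": 0.82,"tx": 0,"ty": 0,"tz": 0,"rx": 0,"ry": 0,"rz": 0},{"fingers": 0.82,"tx": 0,"ty": 0,"tz": 0,"rx": 0,"ry": 0,"rz": 0},{"fingers": 0.82,"tx": 0,"ty": 0,"tz": -15,"rx": 0,"ry": 0,"rz": 0},{"fingers": 0.82,"tx": 0,"ty": 0,"tz": -40,"rx": 0,"ry": 0,"rz": 0},{"fingers": 0.82,"tx": 0,"ty": 0,"tz": -50,"rx": 0,"ry": 0,"rz": 0},{"fingers": 0.82,"tx": 0,"ty": 0,"tz": -50,"rx": 0,"ry": 0,"rz": 0},{"fingers": 0.7,"tx": 0,"ty": 0,"tz": -50,"rx": 0,"ry": 0,"rz": 0},{"fingers": 0.5,"tx": 0,"ty": 0,"tz": -45,"rx": 0,"ry": 0,"rz": 0},{"fingers": 0.5,"tx": 0,"ty": 0,"tz": 0,"rx": 0,"ry": 0,"rz": 0}]'

```text
time: 10.05
tool_pos: [0.4326, 0.2004, 0.2649]
tcp_rot: [0.216, 3.129, 0.008]
contact_force: [-0.7, -0.2, -0.4]
gripper_width: 0.0449
grip_force: 0.0
```

```bash
python3 - <<'E'
from h import *
P={n:eyes.camera_params(n) for n in("scene","side","wrist")}
for n in("scene","side","wrist"):
    im=eyes.read_camera(n); cv2.imwrite(f"pics/{n}3.png",im[:,:,::-1])
    m=mask(im,(27,150,60),(33,255,255)); k,l,s,c=cv2.connectedComponentsWithStats(m)
    for i in range(1,k):
        if s[i,4]>40: print(n,s[i],cast(P[n],c[i],.03).round(4))
# spindle, in the scene & side: predicted pixel
for n in("scene","side"): print(n,proj(P[n],np.array([.491,-.168,.213])).round(1))
plan([.491,-.168,.26],82)
E
```

```text
scene [217 182  16  13  93] [0.4243 0.2081 0.03  ]
scene [331.1 206. ]
side [319.  199.6]
pos [0.43   0.1992 0.2604] shift mm [-110.6 -355.4    0.6] len 372.0
turn [-0.0007 -0.0011  0.0024]
```

Request:
step_arm --motion '[{"fingers": 0.5,"tx": -8,"ty": -25,"tz": -25,"rx": 0,"ry": 0,"rz": 0},{"fingers": 0.5,"tx": -14,"ty": -40,"tz": -25,"rx": 0,"ry": 0,"rz": 0},{"fingers": 0.5,"tx": -15,"ty": -40,"tz": -25,"rx": 0,"ry": 0,"rz": 0},{"fingers": 0.5,"tx": -15,"ty": -40,"tz": -25,"rx": 0,"ry": 0,"rz": 0},{"fingers": 0.5,"tx": -15,"ty": -40,"tz": 0,"rx": 0,"ry": 0,"rz": 0},{"fingers": 0.5,"tx": -15,"ty": -40,"tz": 0,"rx": 0,"ry": 0,"rz": 0},{"fingers": 0.5,"tx": -15,"ty": -40,"tz": 0,"rx": 0,"ry": 0,"rz": 0},{"fingers": 0.5,"tx": -15,"ty": -40,"tz": 0,"rx": 0,"ry": 0,"rz": 0},{"fingers": 0.5,"tx": -11,"ty": -30,"tz": 0,"rx": 0,"ry": 0,"rz": 0},{"fingers": 0.5,"tx": 0,"ty": 0,"tz": 0,"rx": 0,"ry": 0,"rz": 0}]'

```text
time: 11.45
tool_pos: [0.5058, -0.1515, 0.3595]
tcp_rot: [-0.223, -3.131, 0.003]
contact_force: [0.4, -0.9, -0.1]
gripper_width: 0.0439
grip_force: 0.0
```

Request:
step_arm --motion '[{"fingers": 0.5,"tx": 0,"ty": 0,"tz": 0,"rx": 0,"ry": 0,"rz": 0},{"fingers": 0.5,"tx": 0,"ty": 0,"tz": 0,"rx": 0,"ry": 0,"rz": 0}]'

```text
time: 11.7
tool_pos: [0.5067, -0.1476, 0.3605]
tcp_rot: [-0.212, -3.133, -0.001]
contact_force: [0.2, 0.3, 0.9]
gripper_width: 0.0439
grip_force: 0.0
```

```bash
python3 - <<'E'
from h import *
p=eyes.camera_params("wrist"); im=eyes.read_camera("wrist"); cv2.imwrite("pics/wrist4.png",im[:,:,::-1]); np.savez("w4.npz",**p)
u=proj(p,np.array([.491,-.168,.213])); print("pred",u); x,y=u.astype(int)
x0,y0=x-40,y-40
cv2.imwrite("pics/crop_w4.png",cv2.resize(im[y0:y0+80,x0:x0+80],(560,560),interpolation=cv2.INTER_CUBIC)[:,:,::-1]); print(x0,y0)
plan([.491,-.168,.175],82)
E
```

```text
pred [236.31382445 159.67315404]
196 119
pos [ 0.5068 -0.1478  0.3607] shift mm [ 12.8 -22.2 185.7] len 188.0
turn [ 0.0005 -0.0006  0.0044]
```

View pics/crop_w4.png

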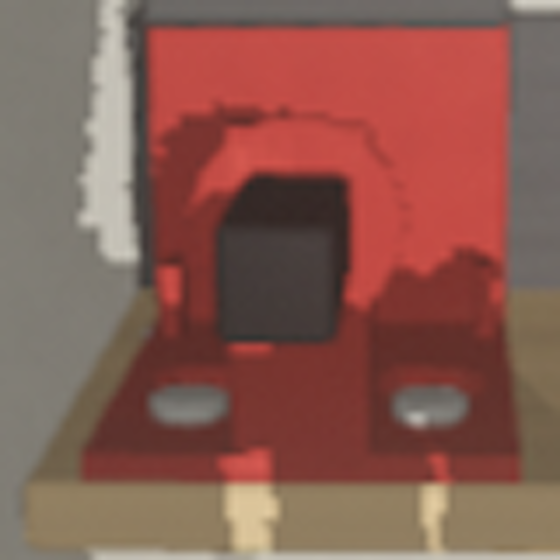

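The crop shows the hung holder with its bare spindle, top face centre at about (235.7,159.6). The predicted pixel was (236.3,159.7). I'll descend on it.

Request:
step_arm --motion '[{"fingers": 0.5,"tx": 12.8,"ty": -22.2,"tz": 0,"rx": 0,"ry": 0,"rz": 0.004},{"fingers": 0.5,"tx": 0,"ty": 0,"tz": 40,"rx": 0,"ry": 0,"rz": 0},{"fingers": 0.5,"tx": 0,"ty": 0,"tz": 40,"rx": 0,"ry": 0,"rz": 0},{"fingers": 0.5,"tx": 0,"ty": 0,"tz": 35,"rx": 0,"ry": 0,"rz": 0},{"fingers": 0.5,"tx": 0,"ty": 0,"tz": 30,"rx": 0,"ry": 0,"rz": 0},{"fingers": 0.5,"tx": 0,"ty": 0,"tz": 25,"rx": 0,"ry": 0,"rz": 0},{"fingers": 0.5,"tx": 0,"ty": 0,"tz": 16,"rx": 0,"ry": 0,"rz": 0},{"fingers": 0.5,"tx": 0,"ty": 0,"tz": 0,"rx": 0,"ry": 0,"rz": 0},{"fingers": 0.5,"tx": 0,"ty": 0,"tz": 0,"rx": 0,"ry": 0,"rz": 0}]'

```text
time: 12.88
tool_pos: [0.4916, -0.1698, 0.176]
tcp_rot: [0.222, 3.132, -0.0]
contact_force: [0.3, 0.7, 0.5]
gripper_width: 0.0438
grip_force: 0.0
```

Request:
step_arm --motion '[{"fingers": 0.05,"tx": 0,"ty": 0,"tz": 0,"rx": 0,"ry": 0,"rz": 0},{"fingers": 0.05,"tx": 0,"ty": 0,"tz": 0,"rx": 0,"ry": 0,"rz": 0},{"fingers": 0.05,"tx": 0,"ty": 0,"tz": 0,"rx": 0,"ry": 0,"rz": 0},{"fingers": 0.05,"tx": 0,"ty": 0,"tz": 0,"rx": 0,"ry": 0,"rz": 0},{"fingers": 0.05,"tx": 0,"ty": 0,"tz": 0,"rx": 0,"ry": 0,"rz": 0},{"fingers": 0.05,"tx": 0,"ty": 0,"tz": 0,"rx": 0,"ry": 0,"rz": 0}]' --grip_force 30

```text
time: 13.62
tool_pos: [0.4913, -0.1695, 0.1753]
tcp_rot: [0.222, 3.133, -0.0]
contact_force: [-1.4, -1.1, 4.4]
gripper_width: 0.0177
grip_force: 30.0
```

Request:
step_arm --motion '[{"fingers": 0.05,"tx": 0,"ty": 0,"tz": -3,"rx": 0,"ry": 0,"rz": 0},{"fingers": 0.05,"tx": 0,"ty": 0,"tz": -5,"rx": 0,"ry": 0,"rz": 0},{"fingers": 0.05,"tx": 0,"ty": 0,"tz": -5,"rx": 0,"ry": 0,"rz": 0},{"fingers": 0.05,"tx": 0,"ty": 0,"tz": -5,"rx": 0,"ry": 0,"rz": 0},{"fingers": 0.05,"tx": 0,"ty": 0,"tz": -4,"rx": 0,"ry": 0,"rz": 0},{"fingers": 0.05,"tx": 0,"ty": 0,"tz": -2,"rx": 0,"ry": 0,"rz": 0},{"fingers": 0.05,"tx": 0,"ty": 0,"tz": 0,"rx": 0,"ry": 0,"rz": 0},{"fingers": 0.05,"tx": 0,"ty": 0,"tz": 0,"rx": 0,"ry": 0,"rz": 0}]'

```text
time: 14.62
tool_pos: [0.4909, -0.1693, 0.1989]
tcp_rot: [-0.222, -3.133, -0.0]
contact_force: [-0.5, 1.0, -3.3]
gripper_width: 0.0178
grip_force: 30.0
```

Request:
step_arm --motion '[{"fingers": 0.05,"tx": 3,"ty": 0,"tz": 0,"rx": 0,"ry": 0,"rz": 0},{"fingers": 0.05,"tx": 3,"ty": 0,"tz": 0,"rx": 0,"ry": 0,"rz": 0},{"fingers": 0.05,"tx": 3,"ty": 0,"tz": 0,"rx": 0,"ry": 0,"rz": 0},{"fingers": 0.05,"tx": 0,"ty": 0,"tz": 0,"rx": 0,"ry": 0,"rz": 0}]'

```text
time: 15.12
tool_pos: [0.4819, -0.1681, 0.199]
tcp_rot: [-0.222, -3.134, -0.0]
contact_force: [0.6, -0.2, -3.2]
gripper_width: 0.0176
grip_force: 30.0
```

Free so far, with no resistance; continuing out.

Request:
step_arm --motion '[{"fingers": 0.05,"tx": 4,"ty": 0,"tz": 0,"rx": 0,"ry": 0,"rz": 0},{"fingers": 0.05,"tx": 5,"ty": 0,"tz": 0,"rx": 0,"ry": 0,"rz": 0},{"fingers": 0.05,"tx": 5,"ty": 0,"tz": 0,"rx": 0,"ry": 0,"rz": 0},{"fingers": 0.05,"tx": 3,"ty": 0,"tz": 0,"rx": 0,"ry": 0,"rz": 0},{"fingers": 0.05,"tx": 0,"ty": 0,"tz": 0,"rx": 0,"ry": 0,"rz": 0}]'

```text
time: 15.75
tool_pos: [0.4652, -0.1656, 0.1991]
tcp_rot: [-0.222, -3.134, -0.0]
contact_force: [-0.4, 0.7, -2.7]
gripper_width: 0.0177
grip_force: 30.0
```

Request:
step_arm --motion '[{"fingers": 0.05,"tx": 0,"ty": 0,"tz": -12,"rx": 0,"ry": 0,"rz": 0},{"fingers": 0.05,"tx": 0,"ty": 0,"tz": -22,"rx": 0,"ry": 0,"rz": 0},{"fingers": 0.05,"tx": 0,"ty": 0,"tz": -22,"rx": 0,"ry": 0,"rz": 0},{"fingers": 0.05,"tx": 0,"ty": 0,"tz": -22,"rx": 0,"ry": 0,"rz": 0},{"fingers": 0.05,"tx": 0,"ty": 0,"tz": -12,"rx": 0,"ry": 0,"rz": 0},{"fingers": 0.05,"tx": 2,"ty": 12,"tz": 0,"rx": 0,"ry": 0,"rz": 0},{"fingers": 0.05,"tx": 4,"ty": 25,"tz": 0,"rx": 0,"ry": 0,"rz": 0},{"fingers": 0.05,"tx": 6,"ty": 37,"tz": 0,"rx": 0,"ry": 0,"rz": 0},{"fingers": 0.05,"tx": 6,"ty": 40,"tz": 0,"rx": 0,"ry": 0,"rz": 0},{"fingers": 0.05,"tx": 6,"ty": 40,"tz": 0,"rx": 0,"ry": 0,"rz": 0}]'

```text
time: 17.0
tool_pos: [0.4624, -0.0077, 0.2882]
tcp_rot: [-0.221, -3.132, 0.0]
contact_force: [-0.3, -1.0, -3.2]
gripper_width: 0.0176
grip_force: 30.0
```

Request:
step_arm --motion '[{"fingers": 0.05,"tx": 6,"ty": 40,"tz": 0,"rx": 0,"ry": 0,"rz": 0},{"fingers": 0.05,"tx": 6,"ty": 40,"tz": 0,"rx": 0,"ry": 0,"rz": 0},{"fingers": 0.05,"tx": 6,"ty": 40,"tz": 0,"rx": 0,"ry": 0,"rz": 0},{"fingers": 0.05,"tx": 6,"ty": 40,"tz": 0,"rx": 0,"ry": 0,"rz": 0},{"fingers": 0.05,"tx": 6,"ty": 40,"tz": 0,"rx": 0,"ry": 0,"rz": 0},{"fingers": 0.05,"tx": 6,"ty": 40,"tz": 0,"rx": 0,"ry": 0,"rz": 0},{"fingers": 0.05,"tx": 6,"ty": 40,"tz": 0,"rx": 0,"ry": 0,"rz": 0},{"fingers": 0.05,"tx": 6,"ty": 35,"tz": 0,"rx": 0,"ry": 0,"rz": 0},{"fingers": 0.05,"tx": 4,"ty": 25,"tz": 0,"rx": 0,"ry": 0,"rz": 0},{"fingers": 0.05,"tx": 2,"ty": 10,"tz": 0,"rx": 0,"ry": 0,"rz": 0}]'

```text
time: 18.25
tool_pos: [0.4582, 0.3456, 0.2882]
tcp_rot: [-0.219, -3.133, 0.001]
contact_force: [0.3, -0.6, -3.6]
gripper_width: 0.0181
grip_force: 30.0
```

Request:
step_arm --motion '[{"fingers": 0.05,"tx": 0,"ty": 0,"tz": 0,"rx": 0,"ry": 0,"rz": 0},{"fingers": 0.05,"tx": 0,"ty": 0,"tz": 0,"rx": 0,"ry": 0,"rz": 0}]'

```text
time: 18.5
tool_pos: [0.4596, 0.3426, 0.289]
tcp_rot: [0.225, 3.133, -0.001]
contact_force: [0.0, -0.4, -3.0]
gripper_width: 0.0176
grip_force: 30.0
```

```bash
python3 - <<'E'
from h import *
for n in("scene","side"):
    im=eyes.read_camera(n); cv2.imwrite(f"pics/{n}5.png",im[:,:,::-1])
a=cv2.imread("pics/scene5.png");b=cv2.imread("pics/side5.png")
cv2.imwrite("pics/carry.png",np.hstack([cv2.resize(a[80:280,140:370],(460,400)),cv2.resize(b[90:290,190:360],(340,400))]))
plan([.457,.345,.12],82)
E
```

```text
pos [0.4596 0.3429 0.2892] shift mm [  2.9   1.7 169.2] len 169.0
turn [-0.0003  0.0002 -0.0036]
```

View pics/carry.png

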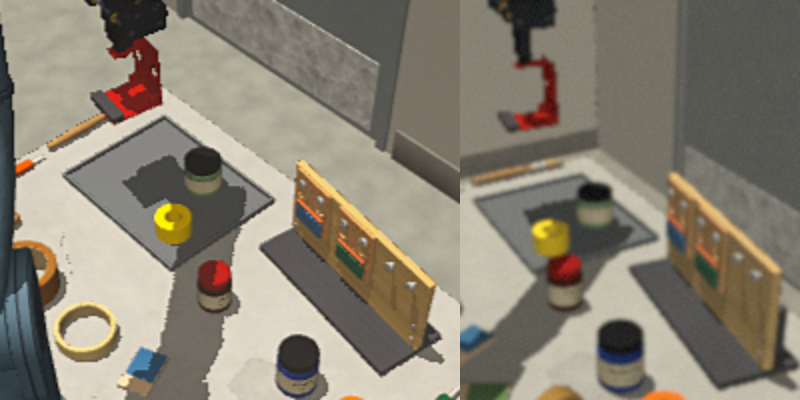

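The roll lies flat in the tray, the holder hangs upright in the grip, and the plaques and jars are unmoved. Lowering now.

Request:
step_arm --motion '[{"fingers": 0.05,"tx": 0,"ty": 0,"tz": 15,"rx": 0,"ry": 0,"rz": 0},{"fingers": 0.05,"tx": 0,"ty": 0,"tz": 30,"rx": 0,"ry": 0,"rz": 0},{"fingers": 0.05,"tx": 0,"ty": 0,"tz": 35,"rx": 0,"ry": 0,"rz": 0},{"fingers": 0.05,"tx": 0,"ty": 0,"tz": 30,"rx": 0,"ry": 0,"rz": 0},{"fingers": 0.05,"tx": 0,"ty": 0,"tz": 25,"rx": 0,"ry": 0,"rz": 0},{"fingers": 0.05,"tx": 0,"ty": 0,"tz": 15,"rx": 0,"ry": 0,"rz": 0},{"fingers": 0.05,"tx": 0,"ty": 0,"tz": 10,"rx": 0,"ry": 0,"rz": 0},{"fingers": 0.05,"tx": 0,"ty": 0,"tz": 5,"rx": 0,"ry": 0,"rz": 0},{"fingers": 0.05,"tx": 0,"ty": 0,"tz": 0,"rx": 0,"ry": 0,"rz": 0}]'

```text
time: 19.73
tool_pos: [0.4593, 0.3444, 0.1243]
tcp_rot: [0.222, 3.133, 0.001]
contact_force: [0.0, -0.3, -1.9]
gripper_width: 0.0176
grip_force: 30.0
```

Request:
step_arm --motion '[{"fingers": 0.05,"tx": 0,"ty": 0,"tz": 2,"rx": 0,"ry": 0,"rz": 0},{"fingers": 0.05,"tx": 0,"ty": 0,"tz": 1,"rx": 0,"ry": 0,"rz": 0},{"fingers": 0.05,"tx": 0,"ty": 0,"tz": 0,"rx": 0,"ry": 0,"rz": 0}]'

```text
time: 20.1
tool_pos: [0.4592, 0.3444, 0.1212]
tcp_rot: [0.222, 3.134, 0.0]
contact_force: [-0.0, 0.4, -2.2]
gripper_width: 0.0177
grip_force: 30.0
```

Request:
step_arm --motion '[{"fingers": 0.05,"tx": 0,"ty": 0,"tz": 1,"rx": 0,"ry": 0,"rz": 0},{"fingers": 0.05,"tx": 0,"ty": 0,"tz": 1,"rx": 0,"ry": 0,"rz": 0},{"fingers": 0.05,"tx": 0,"ty": 0,"tz": 0,"rx": 0,"ry": 0,"rz": 0}]'

```text
time: 20.48
tool_pos: [0.4609, 0.3441, 0.1205]
tcp_rot: [0.223, 3.131, 0.002]
contact_force: [0.3, -3.3, 7.7]
gripper_width: 0.0177
grip_force: 30.0
```

Contact made. I'll release and rise.

Request:
step_arm --motion '[{"fingers": 0.35,"tx": 0,"ty": 0,"tz": 0,"rx": 0,"ry": 0,"rz": 0},{"fingers": 0.5,"tx": 0,"ty": 0,"tz": 0,"rx": 0,"ry": 0,"rz": 0},{"fingers": 0.5,"tx": 0,"ty": 0,"tz": 0,"rx": 0,"ry": 0,"rz": 0},{"fingers": 0.5,"tx": 0,"ty": 0,"tz": -10,"rx": 0,"ry": 0,"rz": 0},{"fingers": 0.5,"tx": 0,"ty": 0,"tz": -25,"rx": 0,"ry": 0,"rz": 0},{"fingers": 0.5,"tx": 0,"ty": 0,"tz": -35,"rx": 0,"ry": 0,"rz": 0},{"fingers": 0.5,"tx": 0,"ty": 0,"tz": -35,"rx": 0,"ry": 0,"rz": 0},{"fingers": 0.5,"tx": 0,"ty": 0,"tz": -35,"rx": 0,"ry": 0,"rz": 0},{"fingers": 0.5,"tx": 0,"ty": 0,"tz": 0,"rx": 0,"ry": 0,"rz": 0},{"fingers": 0.5,"tx": 0,"ty": 0,"tz": 0,"rx": 0,"ry": 0,"rz": 0}]'

```text
time: 21.72
tool_pos: [0.4587, 0.3441, 0.2587]
tcp_rot: [-0.221, -3.133, 0.001]
contact_force: [0.2, 0.1, -0.7]
gripper_width: 0.0441
grip_force: 0.0
```

```bash
python3 - <<'E'
from h import *
P={n:eyes.camera_params(n) for n in("scene","side")}; I={}
for n in P:
    im=I[n]=eyes.read_camera(n); cv2.imwrite(f"pics/{n}6.png",im[:,:,::-1])
    for nm,lo,hi in(("red",(0,190,60),(4,255,255)),("yellow",(27,150,60),(33,255,255))):
        k,l,s,c=cv2.connectedComponentsWithStats(mask(im,lo,hi))
        for i in range(1,k):
            if s[i,4]>40: print(n,nm,s[i].tolist(),c[i].round(1))
    for X in([.46,.344,.157],[.46,.344,.009],[.431,.2,.04]): print(n,"pred",X,proj(P[n],np.array(X)).round(1))
    # change vs. the start over rack/jars
    print(n,"jar/plaque px compare with carry")
    a=cv2.imread(f"pics/{n}5.png")[:,:,::-1]; d=cv2.absdiff(a,im).max(2)
    for nm,X in(("celadon",[.537,.246,.04]),("iron",[.387,.049,.04]),("cobalt",[.374,-.138,.04]),("blue",[.56,.0,.11]),("green",[.545,-.08,.11])):
        x,y=proj(P[n],np.array(X)).astype(int); print(nm,float((d[y-12:y+12,x-12:x+12]>40).mean().round(3)))
print(env.read_state()["contact_force"])
E
```

```text
scene red [199, 136, 22, 14, 68] [209.1 143.9]
scene red [196, 148, 27, 29, 213] [207.9 165.5]
scene red [245, 210, 10, 13, 106] [249.2 216.2]
scene yellow [217, 183, 7, 12, 51] [220.2 188.5]
scene pred [0.46, 0.344, 0.157] [202.6 134.2]
scene pred [0.46, 0.344, 0.009] [205.8 167.1]
scene pred [0.431, 0.2, 0.04] [226.2 187.5]
scene jar/plaque px compare with carry
celadon 0.014
iron 0.064
cobalt 0.0
blue 0.0
green 0.0
side red [221, 165, 20, 33, 215] [232.3 187.5]
side red [235, 218, 15, 12, 139] [241.7 223.5]
side pred [0.46, 0.344, 0.157] [223.4 154.8]
side pred [0.46, 0.344, 0.009] [225.9 192.6]
side pred [0.431, 0.2, 0.04] [234.7 203.8]
side jar/plaque px compare with carry
celadon 0.0
iron 0.059
cobalt 0.0
blue 0.0
green 0.0
[ 0.1060076  -0.93111619 -0.33497174]
```

```bash
python3 -c "
from workcell import env
print(env.job_done())"
```

```text
the job is handed in; nothing more can be done
None
```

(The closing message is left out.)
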